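# Lever open the service case and hold the spare electrode arm level on the stand post

## Task

Use the steel spatula's blade to lever up the lid of the small blue-grey case, swing it right over until it rests open, and lay the spatula down on the bench. Then lift the spare electrode arm out of the case by its balance point and hold it level on the bare stand, the tip of the post well up inside its bore and its head out over the beaker, with the hub still well clear of the stop collar. Finish holding it there, so that I can tighten the thumbscrew; knock nothing over.

Things in the scene. Friction and masses are not known exactly. Their poses are not given: they have to be found in the camera images.
- spatula: Steel lab spatula lying flat: 187 mm long along its y axis, 12 mm wide, thin blades (5 mm deep at most), black grip 8 mm wide and 8 mm high from y = -19 to +40 mm. Origin: middle of its underside, 93 mm from either tip, 6 mm from its centre of mass; z up; 30 g. Its wide flat blade is the -y end, which starts pointing away from the robot.
- case: Blue-grey lidded case, 122 mm deep (x) x 232 mm long (y), rim 60 mm up, fixed. Origin: centre of its underside; x points to the hinged long side, away from the robot; front wall at x = -61 mm. Walls 5 mm, inner floor 12 mm up. Mid-front, the rim has an open notch 64 mm wide, 14 mm deep. Foam blocks (36 mm up) flank the arm's hub and head inside; beside its bar over 40 mm is free each side.
- notch (a point): Centre of the notch in the case's front rim, on the outer face of the front wall, 53 mm above the bench; axes as the case's.
- lid_hinge (a point): Middle of the lid's hinge line, at the top of the case's back wall: 63 mm behind the case's centre, 60 mm above the bench. The hinge line runs along the case's y axis.
- case_lid (a joint): Angle of the lid: 0 shut, grows as its front edge rises, stop at 2.65 (lying over backwards). The lid is a flat plate 124 mm deep and 10 mm thick, 130 g, its underside level with the rim; no handle and no catch. It drops shut again if let go before upright; once past upright (about 1.6) it falls slowly open to the stop by itself.
- lid_front (a point): Middle of the lid's front edge, half way up its thickness; moves with the lid.
- electrode_arm: Arm lying level in the case, 0.3 kg: heavy hub (36 mm across, 44 mm tall, upright 17 mm through bore) with black thumbscrew, grey bar 14 mm wide and 16 mm deep, light black head 40 x 50 x 34 mm. Origin: bore centre at the hub's underside; x along the bar to the head, z up. The bar is free from x = 29 to 120 mm, its mid height z = 26 mm; thumbscrew to x = -35 mm. Hub and head undersides flush.
- balance (a point): Balance point of the electrode arm: in the bar, 44 mm from the bore's axis towards the head, 26 mm above the hub's underside.
- head (a point): Centre of the underside of the arm's head, 140 mm from the bore's axis; axes as the arm's.
- stand: Bare electrode stand, fixed to the bench: grey foot plate 178 x 110 mm, 12 mm thick, with an upright steel post 12 mm in diameter near one end. Origin: on the bench, under the post's axis; z up; x points from the post along the foot to where the beaker stands. A black stop collar 26 mm across sits on the post, its top 90 mm above the bench; the post ends 150 mm above the bench, its last 8 mm tapered.
- post_tip (a point): Top of the stand's post, on its axis, 150 mm above the bench; axes as the stand's.
- beaker: Clear plastic beaker, 61 x 67 x 74 mm, loose on the stand's foot about 105 mm from the post. Origin: centre of its underside. To be left standing.
- buffer_1: Bystander: white bottle with a red cap, 40 x 85 mm; origin under its centre.
- buffer_2: Bystander: white bottle with a green cap, 40 x 85 mm; origin under its centre.
- buffer_3: Bystander: white bottle with a blue cap, 40 x 85 mm; origin under its centre.
- beaker_small: Bystander: small clear beaker, 46 x 52 x 49 mm; origin under its centre.
- wash_bottle: Bystander: white wash bottle with a bent spout, 74 x 82 x 216 mm; origin under its centre.

How it is judged:
By the outcome, as a careful person would: the job done as asked, in the order asked, and still so for the second after the job is handed in, while the arm keeps its last pose, push and grip.
It also fails if it takes over 67 s, if anything falls off the work surface, if the arm or the gripper's body presses on something with over 40 N, if the wrist force passes 120 N, or if a joint passes its speed limit or range.

## Robot

A 7-joint arm with a two-finger parallel gripper is mounted at the origin on a cart in front of the work surface, level with it; the furniture and walls round the work are solid. World frame = base frame: x ahead of the robot, y to its left, z up, the work surface at z = 0. Lengths are in m, angles in degrees, forces in N, time in s.
With the tool pointing down it reaches from about 0.425 to 0.875 m from the base axis. Payload 4.7 kg.
Tool frame: the origin (TCP) lies between the finger pads; the fingertips stand 22 mm ahead of it and the grasp point (between the pads) lies 3 mm ahead of it; z points along the fingers, y is the line along which they close (so a half turn about z gives the same grasp; the last joint's range is limited). The gripper opens to 87 mm and grips with 3 to 60 N. Pads are 19 mm wide; open, the fingers measure 117 mm over their backs; the gripper's body (75 mm by 190 mm) begins 51 mm behind the grasp point.
Start: joints at [76.266, 18.392, -4.016, 83.108, 1.295, 78.541, -3.26], TCP at [0.163, -0.629, 0.245] pointing down, gripper open.
Joint ranges: [-163.93, 163.93], [-17.29, 119.83], [-79.2, 71.16], [3.27, 140.29], [-89.18, 269.18], [5.43, 117.66], [-154.24, 154.24]. Speed limits (degrees/s): [147.25, 147.25, 180, 180, 180, 180, 180].

## Interface

Orientations are given as [roll, pitch, yaw] about the fixed x, y, z axes, in that order (R = Rz(yaw) Ry(pitch) Rx(roll)).
In Python, from cell import env gives the robot as it stands.
- The arm moves only by the tool drive_tool, never from a script. Its argument "moves" is a list of rows, each a list of 3 entries, a list of its own where there are three numbers: the shift along the tool's x, y, z in mm, then the turn, a rotation vector about the tool's x, y, z in rad, then the closure, from 0 (fully open) to 1 (shut). In form: [[[x, y, z], [wx, wy, wz], jaw], ...]. A call has 1 to 12 rows; each row shifts and turns the commanded pose from where the row before left it, along the tool's axes as they then stand; what a row does not reach is not made up. A row lasts 1/12 s, in which the tool goes at most 41.7 mm and 7.16 degrees, less where a joint would pass 70% of its speed; a pose out of reach is approached as far as the arm can. A call with a gripper value outside its range is refused whole. The fingers move at their own pace and stop on an object; "newtons" is the grip in N (left out, the last holds). Time passes only in rows, so rows that do not move let the fingers close. It gives the time, the measured TCP pose, the force, the opening and the grip force at its end, in the units of the state.
- env.get_obs(): the state, without advancing time (a new reading comes with each control period).
- env.read_camera(name): name is "scene" or "top" or "wrist"; returns (picture, depth): 384x512x3 uint8, blue, green, red; 384x512 float32, m along the optical axis (not along the pixel's ray), 0 where there is no reading.
- env.get_calibration(name): a dict with "fx", "fy", "cx", "cy" (pixels), "T" (4x4, takes a point from camera to world coordinates). Camera axes: x right, y down, z forward; pixel columns grow to the right and rows downward; lengths in m; the calibration is good to about 2 mm. A picture is of the moment at which its call begins: read the wrist's pose just before it. get_calibration takes no time and is no camera call; for the wrist camera it gives the pose at the moment of the call.
- env.sign_off(): hands the job in; it is judged then, once.
The state is a dict: "time_s": time; "qpos": joint angles; "joint_velocities": joint speeds; "effort": joint torques, N m; "tool_pos": TCP position; "tool_rot": TCP orientation; "force": force on the tool from outside, world axes, zero at the start; "wrist_torque": the same for the moment, N m; "grip_width": finger opening in m; "grasp_force": force on a finger pad.
Only numpy, scipy, OpenCV 4.12 (cv2) and the standard library are available. Lean on these libraries where they do the work, as an engineer would, in place of code of your own. Each camera call takes 0.05 s, during which the arm holds its last target. There are 200 camera calls.

## Working session

There is one attempt and no reset: what is moved stays moved. The work goes in short steps, Python scripts to look and compute and a tool call to move; the robot and the scene stay as the last step left them, time stands still between calls to the robot, and variables do not carry over. Pictures are saved under pics/ and viewed, at most 10 in all, crops included, and the job is handed in when it is done.

Besides the shell and the picture viewer there is one more tool, called after "Request:" by a JSON object that holds its "op" and its "data". drive_tool: Moves the arm, as the interface text tells. Its arguments: {"type":"object","properties":{"moves":{"type":"array"},"newtons":{"type":"number"}},"required":["moves"]}

```bash
ls; mkdir -p pics; cat > h.py <<'E'
import numpy as np,cv2
from cell import env
from scipy.spatial.transform import Rotation as R
def cloud(name):
    img,d=env.read_camera(name);c=env.get_calibration(name)
    v,u=np.mgrid[:d.shape[0],:d.shape[1]]
    P=np.stack([(u-c['cx'])/c['fx']*d,(v-c['cy'])/c['fy']*d,d],-1)
    W=P@c['T'][:3,:3].T+c['T'][:3,3]
    W[d==0]=np.nan
    return img,d,W,c
E
python3 - <<'E'
from h import *
for n in ['scene','top']:
    i,d,W,c=cloud(n);cv2.imwrite(f'pics/{n}0.png',i);np.savez(f'pics/{n}0.npz',i=i,W=W)
    print(n,c['fx'],np.round(c['T'],3).tolist())
    cv2.imwrite
o=env.get_obs();print({k:np.round(v,3) for k,v in o.items()})
E
```

```text
pics
scene 423.86974742822616 [[0.875, -0.327, 0.357, 0.046], [-0.484, -0.558, 0.674, -1.15], [-0.021, -0.762, -0.647, 1.104], [0.0, 0.0, 0.0, 1.0]]
top 404.4451334584265 [[0.005, -0.979, 0.202, 0.309], [-1.0, -0.006, -0.001, -0.122], [0.003, -0.202, -0.979, 1.544], [0.0, 0.0, 0.0, 1.0]]
{'time_s': np.float64(0.1), 'qpos': array([76.266, 18.435, -4.015, 83.166,  1.296, 78.543, -3.259]), 'joint_velocities': array([ 0.118, -0.072, -0.002, -0.016,  0.152, -0.124,  0.033]), 'effort': array([ 0.0000e+00, -4.9257e+01, -4.0600e-01, -3.1340e+01, -6.4000e-02,
        4.0000e-02,  0.0000e+00]), 'tool_pos': array([ 0.163, -0.629,  0.244]), 'tool_rot': array([-1.79901e+02,  6.00000e-03,  1.45440e+01]), 'force': array([-0.268, -0.309,  0.562]), 'wrist_torque': array([-0.019,  0.026, -0.023]), 'grasp_force': np.float64(0.0), 'grip_width': np.float64(0.087)}
```

View pics/scene0.png

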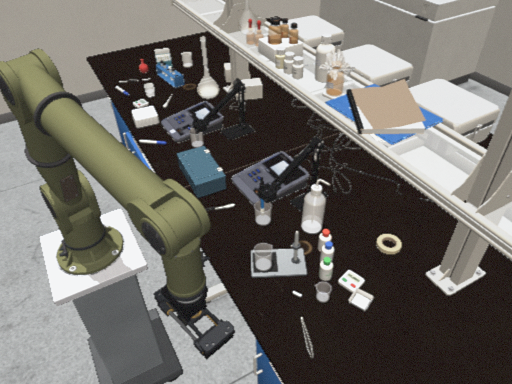

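View pics/top0.png

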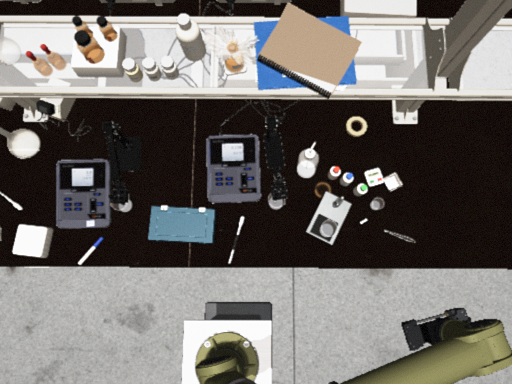

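The scene shows the case at (202,170), the spatula at (220,207) and the stand at (280,262). In the top view they are at (182,224), (237,240) and (328,218). Next I'll measure them.

```bash
python3 - <<'E'
from h import *
z=np.load('pics/top0.npz');i,W=z['i'],z['W']
hsv=cv2.cvtColor(i,cv2.COLOR_BGR2HSV)
for (u,v) in [(182,224),(160,224),(205,224),(237,240),(330,204),(338,202),(327,228),(335,172),(347,180),(362,189),(377,203),(306,165),(276,190),(232,168)]:
    print((u,v),np.round(W[v,u],3),hsv[v,u])
# lid
m=(hsv[...,0]>85)&(hsv[...,0]<110)&(hsv[...,1]>60)
m[:200]=0;m[250:]=0;m[:,:140]=0;m[:,225:]=0
m&=(W[...,2]>.05)
P=W[m];print('lid',m.sum(),np.round(np.median(P,0),4));
r=cv2.minAreaRect((P[:,:2]*1000).astype(np.float32));print(r)
# spatula
m=(hsv[...,2]>60);m[:212]=0;m[264:]=0;m[:,:222]=0;m[:,252:]=0
ys,xs=np.nonzero(m);print('spat',np.c_[xs,ys][[0,-1]].tolist(),len(xs)); P=W[m];print(np.round(P[np.argsort(P[:,0])][[0,1,2,-3,-2,-1]],3))
c=env.get_calibration('top')
cv2.imwrite('pics/crop1.png',np.hstack([cv2.resize(i[195:270,140:260],None,fx=6,fy=6,interpolation=2)]))
s=np.load('pics/scene0.npz')
A=cv2.resize(i[150:250,290:400],None,fx=4,fy=4,interpolation=2);B=cv2.resize(s['i'][215:315,230:340],None,fx=4,fy=4,interpolation=2);cv2.imwrite('pics/crop2.png',np.vstack([cv2.resize(i[195:270,140:260],(800,500),interpolation=2)[:, :],])); 
cv2.imwrite('pics/crop2.png',cv2.resize(np.hstack([A,B]),(800,364)))
E
```

```text
(182, 224) [0.492 0.168 0.066] [ 99  89 166]
(160, 224) [0.491 0.247 0.073] [ 99  91 160]
(205, 224) [0.493 0.084 0.066] [100  89 172]
(237, 240) [ 0.44  -0.031  0.   ] [30 39 26]
(330, 204) [ 0.58  -0.387  0.011] [ 83   5 226]
(338, 202) [ 0.572 -0.402  0.096] [ 30   7 113]
(327, 228) [ 0.486 -0.373  0.014] [113   6 172]
(335, 172) [ 0.688 -0.397  0.084] [  4 134 179]
(347, 180) [ 0.662 -0.444  0.067] [  0   0 255]
(362, 189) [ 0.623 -0.493  0.088] [ 62 126 206]
(377, 203) [ 0.586 -0.57   0.004] [170   5 162]
(306, 165) [ 0.698 -0.282  0.143] [ 15   2 241]
(276, 190) [ 0.604 -0.174  0.149] [90  7 39]
(232, 168) [ 0.711 -0.01   0.047] [123  23  99]
lid 2108 [0.4879 0.1705 0.0713]
((491.5771484375, 171.91024780273438), (235.782958984375, 126.29695129394531), 87.05068969726562)
spat [[241, 216], [230, 263]] 143
[[ 0.354 -0.007  0.006]
 [ 0.354 -0.003  0.004]
 [ 0.354  0.002 -0.003]
 [ 0.531 -0.049  0.008]
 [ 0.532 -0.053  0.005]
 [ 0.533 -0.045 -0.002]]
```

View pics/crop1.png

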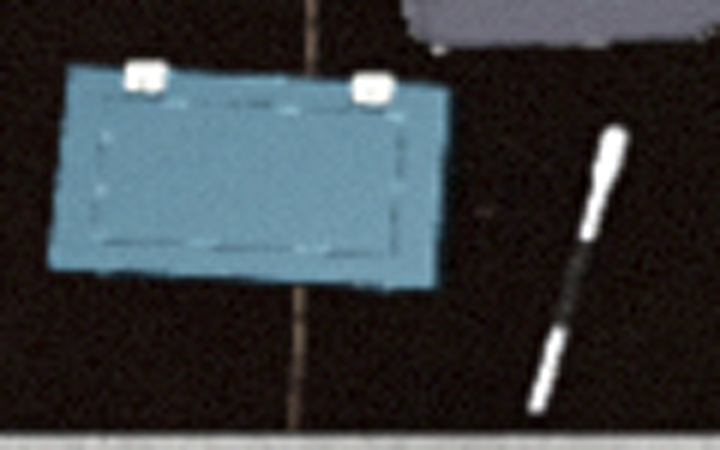

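View pics/crop2.png

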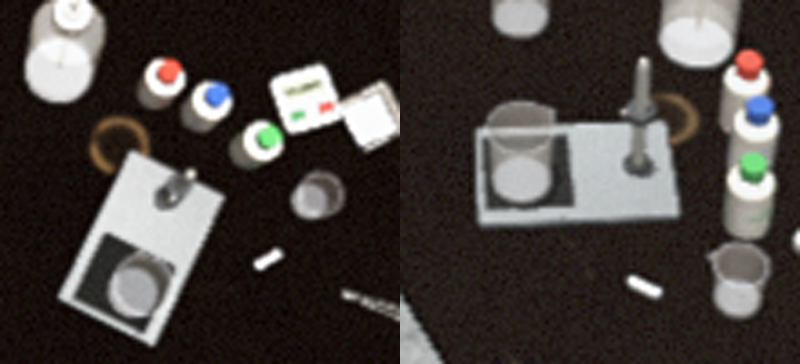

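The lid's centre is at about (0.492, 0.172), with the case yawed about -3°. The spatula's wide blade tip is at (0.533,-0.048) and its near tip at (0.354,-0.003), a yaw of about -14.5°. The post is near (0.57,-0.40). The plan is to grip the spatula close to its wide blade, so first I'll move above it.

Request:
{"op": "drive_tool", "data": {"moves": [[[0,0,0],[0,0,0.1],0],[[0,0,0],[0,0,0.1],0],[[0,0,0],[0,0,0.1],0],[[0,0,0],[0,0,0.1],0],[[0,0,0],[0,0,0.106],0]]}}

```text
time_s: 0.52
tool_pos: [0.1631, -0.6289, 0.2439]
tool_rot: [-179.9, 0.0, -14.7]
force: [0.2, 0.1, -0.3]
grip_width: 0.0871
grasp_force: 0.0
```

Request:
{"op": "drive_tool", "data": {"moves": [[[9.7,-28.2,0],[0,0,0],0],[[9.7,-28.2,0],[0,0,0],0],[[9.7,-28.2,0],[0,0,0],0],[[9.7,-28.2,0],[0,0,0],0],[[9.7,-28.2,0],[0,0,0],0],[[9.7,-28.2,0],[0,0,0],0],[[9.7,-28.2,0],[0,0,0],0],[[9.7,-28.2,0],[0,0,0],0],[[9.7,-28.2,0],[0,0,0],0],[[9.7,-28.2,0],[0,0,0],0],[[9.7,-28.2,0],[0,0,0],0],[[9.7,-28.2,0],[0,0,0],0]]}}

```text
time_s: 1.52
tool_pos: [0.3607, -0.329, 0.2442]
tool_rot: [-180.0, 0.0, -14.5]
force: [-0.1, 1.0, 0.6]
grip_width: 0.0866
grasp_force: 0.0
```

Request:
{"op": "drive_tool", "data": {"moves": [[[1.1,-26.3,5],[0,0,0],0],[[1.1,-26.3,5],[0,0,0],0],[[1.1,-26.3,5],[0,0,0],0],[[1.1,-26.3,5],[0,0,0],0],[[1.1,-26.3,5],[0,0,0],0],[[1.1,-26.3,5],[0,0,0],0],[[1.1,-26.3,5],[0,0,0],0],[[1.1,-26.3,5],[0,0,0],0],[[1.1,-26.3,5],[0,0,0],0],[[1.1,-26.3,5],[0,0,0],0],[[1.1,-26.3,5],[0,0,0],0],[[1.1,-26.3,5],[0,0,0],0],[[0,0,0],[0,0,0],0]]}}

```text
$.moves: bad value
```

Request:
{"op": "drive_tool", "data": {"moves": [[[1.1,-26.3,5],[0,0,0],0],[[1.1,-26.3,5],[0,0,0],0],[[1.1,-26.3,5],[0,0,0],0],[[1.1,-26.3,5],[0,0,0],0],[[1.1,-26.3,5],[0,0,0],0],[[1.1,-26.3,5],[0,0,0],0],[[1.1,-26.3,5],[0,0,0],0],[[1.1,-26.3,5],[0,0,0],0],[[1.1,-26.3,5],[0,0,0],0],[[1.1,-26.3,5],[0,0,0],0],[[1.1,-26.3,5],[0,0,0],0],[[1.1,-26.3,5],[0,0,0],0]]}}

```text
time_s: 2.52
tool_pos: [0.4517, -0.027, 0.1841]
tool_rot: [180.0, 0.0, -14.5]
force: [-0.1, -0.2, -0.4]
grip_width: 0.0869
grasp_force: 0.0
```

```bash
python3 - <<'E'
from h import *
o=env.get_obs();print(np.round(o['qpos'],1),o['tool_pos'],o['tool_rot'])
i,d,W,c=cloud('wrist');cv2.imwrite('pics/w1.png',i)
cv2.imwrite('pics/w1.png',i);print(np.round(c['T'],3).tolist(),c['fx'])
m=(abs(W[...,2])<.02)&(i.max(2)>90)&(W[...,0]<.56)&(W[...,0]>.34)&(abs(W[...,1]+.025)<.05)
P=W[m];print(m.sum(),np.round(P.min(0),3),np.round(P.max(0),3))
if m.sum()>20:
    mu=P[:,:2].mean(0);u,s,vt=np.linalg.svd(P[:,:2]-mu,full_matrices=False);print(mu,vt[0],np.sort((P[:,:2]-mu)@vt[0])[[0,-1]], np.degrees(np.arctan2(vt[0,1],vt[0,0])))
E
```

```text
[  37.7   -2.5  -36.4  113.3   -1.6   68.7 -102.5] [ 0.45173223 -0.02699572  0.18409263] [ 1.79975301e+02  1.13088079e-02 -1.44570020e+01]
[[-0.243, -0.931, -0.273, 0.527], [-0.97, 0.233, 0.072, -0.04], [-0.003, 0.282, -0.959, 0.324], [0.0, 0.0, 0.0, 1.0]] 316.48831947569363
1791 [ 0.341 -0.074 -0.002] [0.538 0.022 0.009]
[ 0.46371598 -0.02135079] [-0.97256455  0.23263317] [-0.07582546  0.11414991] 166.54785280992175
```

View pics/w1.png

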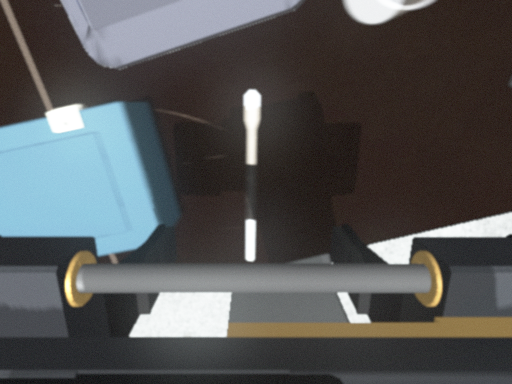

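The wrist picture shows the spatula's far tip at about (252,90), its grip from (251,165) to (250,219), and the near blade end hidden. It lies nearly along the picture's vertical, as wanted.

```bash
cat >> h.py <<'E'
def ray(c,u,v,z):
    r=c['T'][:3,:3]@np.array([(u-c['cx'])/c['fx'],(v-c['cy'])/c['fy'],1]);o=c['T'][:3,3]
    return o+r*(z-o[2])/r[2]
E
python3 - <<'E'
from h import *
c=env.get_calibration('wrist')
for u,v,z in [(252,90,.002),(252,164,.005),(250,219,.005),(250,259,.002)]: print(np.round(ray(c,u,v,z),4))
E
```

```text
[ 0.5353 -0.0398  0.002 ]
[ 0.4651 -0.0221  0.005 ]
[ 0.4071 -0.0053  0.005 ]
[0.359 0.007 0.002]
```

Request:
{"op": "drive_tool", "data": {"moves": [[[1,-4,25],[0,0,0],0],[[1,-4,30],[0,0,0],0.3],[[0,0,30],[0,0,0],0.5],[[0,0,30],[0,0,0],0.5],[[0,0,22],[0,0,0],0.5],[[0,0,15],[0,0,0],0.5],[[0,0,7],[0,0,0],0.5],[[0,0,0.5],[0,0,0],0.5]]}}

```text
time_s: 3.23
tool_pos: [0.4545, -0.0209, 0.0237]
tool_rot: [-180.0, 0.2, -14.4]
force: [-0.3, -0.7, -0.1]
grip_width: 0.0487
grasp_force: 0.0
```

Request:
{"op": "drive_tool", "data": {"moves": [[[0,0,0],[0,0,0],1],[[0,0,0],[0,0,0],1],[[0,0,0],[0,0,0],1],[[0,0,0],[0,0,0],1],[[0,0,0],[0,0,0],1],[[0,0,0],[0,0,0],1],[[0,0,0],[0,0,0],1],[[0,0,0],[0,0,0],1]], "newtons": 40}}

```text
time_s: 3.9
tool_pos: [0.4561, -0.0212, 0.0254]
tool_rot: [180.0, -0.0, -14.5]
force: [-0.2, -0.3, 2.8]
grip_width: 0.0071
grasp_force: 40.0
```

Request:
{"op": "drive_tool", "data": {"moves": [[[0,0,-10],[0,0,0],1],[[0,0,-25],[0,0,0],1],[[0,0,-25],[0,0,0],1],[[0,0,-25],[0,0,0],1],[[0,0,-25],[0,0,0],1],[[0,0,-25],[0,0,0],1],[[0,0,0],[0,0,0.1064],1],[[0,0,0],[0,0,0.1064],1],[[0,0,0],[0,0,0.1064],1],[[0,0,0],[0,0,0.1064],1],[[0,0,0],[0,0,0.1064],1]]}}

```text
time_s: 4.82
tool_pos: [0.4557, -0.0207, 0.1606]
tool_rot: [-180.0, -0.0, -45.2]
force: [-0.4, -0.4, -1.4]
grip_width: 0.0069
grasp_force: 39.9
```

Request:
{"op": "drive_tool", "data": {"moves": [[[-19.4,-17.7,0],[0,0,0],1],[[-19.4,-17.7,0],[0,0,0],1],[[-19.4,-17.7,0],[0,0,0],1],[[-19.4,-17.7,0],[0,0,0],1],[[-19.4,-17.7,0],[0,0,0],1],[[-19.4,-17.7,0],[0,0,0],1],[[-19.4,-17.7,0],[0,0,0],1],[[-19.4,-17.7,0],[0,0,0],1],[[-19.4,-17.7,0],[0,0,0],1],[[-19.4,-17.7,0],[0,0,0],1],[[0,0,0],[0,0,0],1]]}}

```text
time_s: 5.73
tool_pos: [0.4497, 0.1425, 0.1599]
tool_rot: [-179.7, 0.8, -43.9]
force: [-0.8, 0.8, 0.3]
grip_width: 0.007
grasp_force: 40.0
```

```bash
python3 - <<'E'
from h import *
o=env.get_obs();print(np.round(o['qpos'],1),o['tool_pos'],o['tool_rot'])
i,d,W,c=cloud('wrist');np.savez('pics/w2.npz',i=i,W=W)
i2,d2,W2,c2=cloud('top');cv2.imwrite('pics/two.png',np.vstack([i,cv2.resize(i2[180:270,100:260],(512,216))][:2]))
m=(W[...,2]>.063)&(W[...,2]<.078)&(W[...,1]<.32)
P=W[m];print(m.sum(),np.median(P,0));r=cv2.minAreaRect((P[:,:2]*1000).astype(np.float32));print(r,np.round(cv2.boxPoints(r)))
h=cv2.cvtColor(i,cv2.COLOR_BGR2HSV)
m=(h[...,0]>85)&(h[...,0]<110)&(h[...,1]>60)&(W[...,2]>.063)&(W[...,2]<.08)
# front edge: for y bins min x
for y in np.arange(.07,.29,.02):
    q=W[m&(abs(W[...,1]-y)<.005)]
    if len(q): print(round(y,2),np.round(np.percentile(q[:,0],[.5,99.5]),4))
E
```

```text
[ -14.4    0.6   -5.8  113.6   -0.8   65.8 -153.8] [0.44965913 0.14246587 0.15990695] [-179.66692055    0.75473241  -43.94606312]
39944 [0.51016959 0.14013375 0.07144153]
((495.2601013183594, 171.0110626220703), (235.14273071289062, 127.06387329101562), 86.81615447998047) [[425.  57.]
 [552.  50.]
 [565. 285.]
 [438. 292.]]
0.07 [0.4275 0.5497]
0.09 [0.4284 0.5452]
0.11 [0.4294 0.5515]
0.13 [0.4312 0.5525]
0.15 [0.4326 0.5537]
0.17 [0.4471 0.5548]
0.19 [0.4549 0.5558]
0.21 [0.4736 0.5567]
0.23 [0.4921 0.5539]
0.25 [0.4944 0.5585]
0.27 [0.4968 0.5597]
```

View pics/two.png

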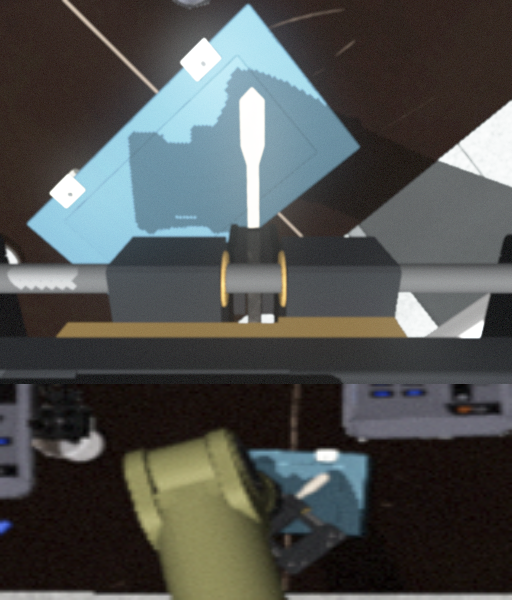

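The picture shows the spatula held straight, pointing up with its tip at (252,88), over the lid. The last joint is at its limit, so I'll use a yaw of -24° instead and move to the stand-off point in front of the notch.

Request:
{"op": "drive_tool", "data": {"moves": [[[0,0,0],[0,0,-0.0873],1],[[0,0,0],[0,0,-0.0873],1],[[0,0,0],[0,0,-0.0873],1],[[0,0,0],[0,0,-0.0873],1],[[-15.5,-3.8,0],[0,0,0],1],[[-15.5,-3.8,0],[0,0,0],1],[[-15.5,-3.8,0],[0,0,0],1],[[-15.5,-3.8,0],[0,0,0],1],[[-15.5,-3.8,0],[0,0,0],1],[[-15.5,-3.8,0],[0,0,0],1],[[-15.5,-3.8,0],[0,0,0],1],[[-15.5,-3.8,0],[0,0,0],1]]}}

```text
time_s: 6.83
tool_pos: [0.3495, 0.2175, 0.1611]
tool_rot: [-179.5, 0.5, -24.4]
force: [-0.1, 0.1, -1.1]
grip_width: 0.0069
grasp_force: 39.9
```

```bash
python3 - <<'E'
from h import *
o=env.get_obs();print(np.round(o['qpos'],1),o['tool_pos'],o['tool_rot'],o['time_s'])
E
```

```text
[ -19.1   -7.   -14.8  120.5   -2.7   66.2 -147.1] [0.34947135 0.21751116 0.1610931 ] [-179.52738159    0.52119009  -24.38432075] 6.8333
```

Request:
{"op": "drive_tool", "data": {"moves": [[[0,-3,17],[0,0,0],1],[[0,0,17],[0,0,0],1],[[0,0,17],[0,0,0],1],[[0,0,17],[0,0,0],1],[[0,0,12],[0,0,0],1],[[0,0,5],[0,0,0],1],[[0,0,0],[0,0,0],1]]}}

```text
time_s: 7.42
tool_pos: [0.35, 0.2207, 0.0751]
tool_rot: [-179.6, 0.7, -24.4]
force: [0.5, -0.7, -1.4]
grip_width: 0.0071
grasp_force: 40.0
```

```bash
python3 - <<'E'
from h import *
o=env.get_obs();print(np.round(o['qpos'],1),o['tool_pos'],o['tool_rot'],o['time_s'])
i,d,W,c=cloud('wrist');np.savez('pics/w3.npz',i=i,W=W)
i2,d2,W2,c2=cloud('scene')
cv2.imwrite('pics/w3.png',np.hstack([i[:330],cv2.resize(i2[120:230,150:246],(288,330),interpolation=2)]))
g=i.max(2);m=(i.min(2)>150)&(W[...,2]<.075)&(W[...,2]>.03)&(np.hypot(W[...,0]-.40,W[...,1]-.2)<.06)
P=W[m]; print(m.sum()); 
if m.sum(): print(np.round(P[np.argsort(P[:,0])][[0,5,len(P)//2,-5,-1]],4))
E
```

```text
[ -19.7   -0.3  -15.4  125.4   -1.    54.8 -148.9] [0.35004588 0.220689   0.07512466] [-179.60111509    0.65658625  -24.35897873] 7.4167
2252
[[0.3548 0.2057 0.0616]
 [0.3554 0.2055 0.0616]
 [0.4016 0.1935 0.0524]
 [0.4252 0.19   0.0552]
 [0.4257 0.1887 0.0546]]
```

View pics/w3.png

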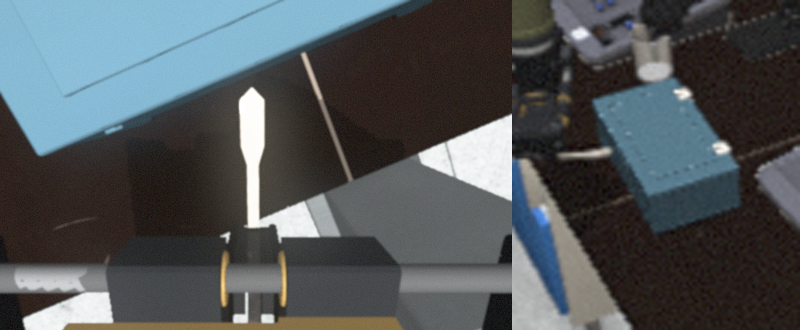

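The spatula's tip at (252,88) sits just short of the lid's front edge. I'll check the notch centre against the lid's front-left corner at (40,155).

```bash
python3 - <<'E'
from h import *
z=np.load('pics/w3.npz');W=z['W'];i=z['i'];c=env.get_calibration('wrist')
C=ray(c,39,156,.070);E=ray(c,240,78,.070);print(C,E)
for u,v in [(230,84),(300,56),(350,36),(400,16)]: print(np.round(ray(c,u,v,.07),4))
h=cv2.cvtColor(i,cv2.COLOR_BGR2HSV);m=((h[...,0]>85)&(h[...,0]<112)&(h[...,1]>60)).astype(np.uint8)
for u in (100,150,200,290,340,380):
    v=np.nonzero(m[:,u])[0].max();p=ray(c,u,v,.07);print(u,v,np.round(p,4))
E
```

```text
[0.43925478 0.29272075 0.07      ] [0.43155369 0.1917728  0.07      ]
[0.4311 0.1968 0.07  ]
[0.429  0.1646 0.07  ]
[0.4275 0.1426 0.07  ]
[0.4262 0.1214 0.07  ]
100 137 [0.435  0.2616 0.07  ]
150 120 [0.4321 0.2366 0.07  ]
200 95 [0.4324 0.211  0.07  ]
290 379 [0.2679 0.2357 0.07  ]
340 36 [0.4293 0.1464 0.07  ]
380 20 [0.4281 0.1294 0.07  ]
```

Request:
{"op": "drive_tool", "data": {"moves": [[[6,0,0],[0,0,0],1],[[6,0,0],[0,0,0],1],[[6,0,0],[0,0,0],1],[[6,0,0],[0,0,0],1],[[6,0,0],[0,0,0],1],[[6,0,0],[0,0,0],1],[[6,0,0],[0,0,0],1],[[0,0,0],[0,0,0],1]]}}

```text
time_s: 8.18
tool_pos: [0.39, 0.2043, 0.0756]
tool_rot: [-179.5, 0.5, -24.3]
force: [-0.2, -0.6, 0.1]
grip_width: 0.0069
grasp_force: 40.0
```

Request:
{"op": "drive_tool", "data": {"moves": [[[0,0,-2.5],[0,0,0],1],[[0,0,-3],[0,0,0],1],[[0.6,-0.2,-7.8],[0,0,0],1],[[0.7,-0.3,-7.8],[0,0,0],1],[[1.8,-0.7,-7.6],[0,0,0],1],[[1.9,-0.8,-7.6],[0,0,0],1],[[3.1,-1.2,-7.1],[0,0,0],1],[[3.1,-1.2,-7.1],[0,0,0],1],[[4.2,-1.6,-6.5],[0,0,0],1],[[4.2,-1.7,-6.4],[0,0,0],1],[[5.1,-2,-5.5],[0,0,0],1],[[5.1,-2,-5.5],[0,0,0],1]]}}

```text
time_s: 9.18
tool_pos: [0.4219, 0.2023, 0.1504]
tool_rot: [-179.5, 0.6, -24.2]
force: [-1.1, 0.9, -0.9]
grip_width: 0.0071
grasp_force: 40.0
```

```bash
python3 - <<'E'
from h import *
i,d,W,c=cloud('wrist')
i2,d2,W2,c2=cloud('scene')
cv2.imwrite('pics/w4.png',np.hstack([i[:330],cv2.resize(i2[110:220,150:246],(288,330),interpolation=2)]))
E
```

```text
(no output)
```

View pics/w4.png

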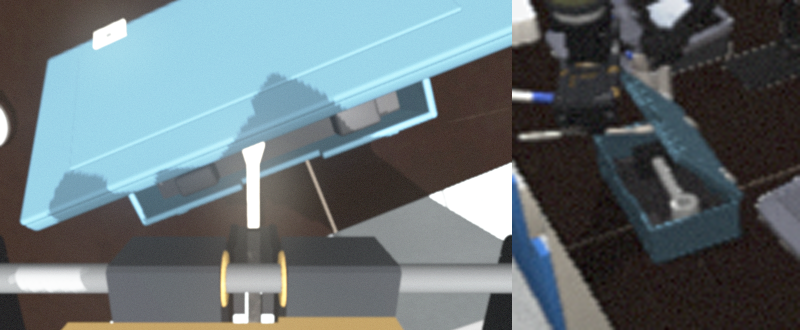

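The lid is about half up on the blade. The scene view shows the arm inside with its hub at the right (-y) end. I'll carry on past upright.

Request:
{"op": "drive_tool", "data": {"moves": [[[6,-2.3,-4.5],[0,0,0],1],[[6,-2.4,-4.5],[0,0,0],1],[[6.6,-2.6,-3.4],[0,0,0],1],[[6.6,-2.6,-3.3],[0,0,0],1],[[7.1,-2.7,-2],[0,0,0],1],[[7.1,-2.8,-2],[0,0,0],1],[[7.2,-2.8,-0.7],[0,0,0],1],[[7.3,-2.9,-0.7],[0,0,0],1],[[7.2,-2.8,0.7],[0,0,0],1],[[7.3,-2.9,0.7],[0,0,0],1],[[7.1,-2.7,2],[0,0,0],1],[[7.1,-2.8,2],[0,0,0],1]]}}

```text
time_s: 10.28
tool_pos: [0.5107, 0.1976, 0.1647]
tool_rot: [-179.5, 0.6, -24.2]
force: [-0.9, 0.6, -0.8]
grip_width: 0.0071
grasp_force: 40.0
```

Request:
{"op": "drive_tool", "data": {"moves": [[[6,-2.4,0],[0,0,0],1],[[6,-2.4,0],[0,0,0],1],[[0,0,0],[0,0,0],1],[[0,0,0],[0,0,0],1],[[-10,4,0],[0,0,0],1],[[-14,5.5,0],[0,0,0],1],[[-14,5.5,0],[0,0,0],1],[[-14,5.5,-5],[0,0,0],1]]}}

```text
time_s: 10.95
tool_pos: [0.4644, 0.1996, 0.1693]
tool_rot: [-179.6, 0.7, -24.2]
force: [-0.7, 0.0, -1.3]
grip_width: 0.0069
grasp_force: 40.0
```

```bash
python3 - <<'E'
from h import *
o=env.get_obs();print(np.round(o['qpos'],1))
i,d,W,c=cloud('wrist');np.savez('pics/w5.npz',i=i,W=W,**{k:c[k] for k in c})
i2,d2,W2,c2=cloud('scene');i3=cloud('top')[0]
cv2.imwrite('pics/w5.png',np.hstack([i[:330],np.vstack([cv2.resize(i2[110:210,150:246],(240,250),interpolation=2)[:165],cv2.resize(i3[170:260,120:250],(240,165))])]))
E
```

```text
[ -15.9    4.4  -10.3  108.5    0.    67.2 -140.3]
```

View pics/w5.png

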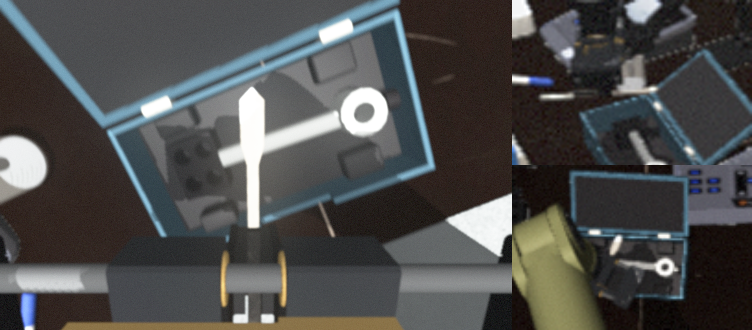

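The lid lies fully open. The arm's hub ring is at (363,112) and its head at (193,167). Now I'll lay the spatula back on the bench.

Request:
{"op": "drive_tool", "data": {"moves": [[[0,0,0],[0,0,-0.0845],1],[[0,0,0],[0,0,-0.0845],1],[[7,27.2,0],[0,0,0],1],[[7,27.2,0],[0,0,0],1],[[7,27.2,0],[0,0,0],1],[[7,27.2,0],[0,0,0],1],[[7,27.2,0],[0,0,0],1],[[7,27.2,0],[0,0,0],1],[[7,27.2,0],[0,0,0],1],[[7,27.2,0],[0,0,0],1]]}}

```text
time_s: 11.93
tool_pos: [0.4666, -0.0266, 0.1675]
tool_rot: [-179.4, 0.4, -14.6]
force: [1.3, -0.1, -0.2]
grip_width: 0.0068
grasp_force: 40.0
```

Request:
{"op": "drive_tool", "data": {"moves": [[[0,0,20],[0,0,0],1],[[0,0,25],[0,0,0],1],[[0,0,25],[0,0,0],1],[[0,0,25],[0,0,0],1],[[0,0,20],[0,0,0],1],[[0,0,15],[0,0,0],1],[[0,0,7],[0,0,0],1],[[0,0,3],[0,0,0],1],[[0,0,1],[0,0,0],1],[[0,0,0],[0,0,0],1]]}}

```text
time_s: 12.77
tool_pos: [0.4664, -0.0233, 0.0271]
tool_rot: [-179.4, 0.4, -14.6]
force: [-0.7, -0.6, -0.9]
grip_width: 0.0067
grasp_force: 40.0
```

Request:
{"op": "drive_tool", "data": {"moves": [[[0,0,1.3],[0,0,0],1],[[0,0,0],[0,0,0],0.8],[[0,0,0],[0,0,0],0.6],[[0,0,0],[0,0,0],0.5],[[0,0,0],[0,0,0],0.4],[[0,0,-5],[0,0,0],0.4],[[0,0,-20],[0,0,0],0.4],[[0,0,-30],[0,0,0],0.2],[[0,0,-30],[0,0,0],0],[[0,0,-30],[0,0,0],0],[[0,0,-30],[0,0,0],0]]}}

```text
time_s: 13.68
tool_pos: [0.4662, -0.025, 0.1721]
tool_rot: [-179.4, 0.5, -14.6]
force: [0.7, -2.0, 0.1]
grip_width: 0.0659
grasp_force: 0.0
```

```bash
python3 - <<'E'
from h import *
z=np.load('pics/w5.npz');c=z;
hub=ray(z,363,112,.056);bar=ray(z,228,158,.046);bar2=ray(z,335,124,.046);head=ray(z,193,167,.046)
print(hub,bar,bar2,head)
W=z['W']
for u,v in [(363,95),(350,112),(300,134),(230,156),(190,165)]: print(np.round(W[v,u],4))
i=z['i'];h=cv2.cvtColor(i,cv2.COLOR_BGR2HSV)
# bar axis by bright mask
m=((h[...,2]>190)&(h[...,1]<40)&(W[...,2]>.035)&(W[...,2]<.056)&(W[...,0]<.53)).astype(np.uint8);m[:,:215]=0;m[:,235:268]=0;m[:,335:]=0
v,u=np.nonzero(m);P=np.array([ray(z,a,b,.046) for a,b in zip(u,v)]);mu=P.mean(0);vt=np.linalg.svd(P-mu,full_matrices=False)[2][0];print(len(u),mu,vt,np.degrees(np.arctan2(vt[1],vt[0]))%180)
o=env.get_obs();print(o['tool_pos'],np.round(o['qpos'],1))
i2,d2,W2,c2=cloud('scene');np.savez('pics/s6.npz',i=i2,W=W2,**c2)
i3,d3,W3,c3=cloud('top');np.savez('pics/t6.npz',i=i3,W=W3,**c3)
E
```

```text
[0.48753342 0.09656639 0.056     ] [0.49614858 0.20989091 0.046     ] [0.48593926 0.11767582 0.046     ] [0.50129615 0.24059668 0.046     ]
[0.4999 0.0931 0.0578]
[0.4921 0.1064 0.0585]
[0.4903 0.1469 0.0476]
[0.4972 0.2074 0.0476]
[0.5041 0.2417 0.0475]
1257 [0.4931669  0.15617691 0.046     ] [-8.85906023e-02 -9.96068123e-01 -8.86866265e-18] 84.91746933945981
[ 0.46619619 -0.02502956  0.17206049] [  -1.7   -0.7    2.1  113.4   -0.7   67.5 -104. ]
```

The arm's bar yaw is about 84.8°, with its hub at (0.4875,0.0966). Next I'll turn the tool to line up with the bar and view the hub from above.

Request:
{"op": "drive_tool", "data": {"moves": [[[0,0,0],[0,0,-0.12],0],[[0,0,0],[0,0,-0.12],0],[[0,0,0],[0,0,-0.12],0],[[0,0,0],[0,0,-0.12],0],[[0,0,0],[0,0,-0.12],0],[[0,0,0],[0,0,-0.12],0],[[0,0,0],[0,0,-0.12],0],[[0,0,0],[0,0,-0.12],0],[[0,0,0],[0,0,-0.12],0],[[0,0,0],[0,0,-0.12],0],[[0,0,0],[0,0,-0.12],0],[[0,0,0],[0,0,-0.12],0]]}}

```text
time_s: 14.78
tool_pos: [0.466, -0.025, 0.1697]
tool_rot: [-179.4, -0.5, 68.3]
force: [0.6, 0.3, -0.9]
grip_width: 0.0866
grasp_force: 0.0
```

Request:
{"op": "drive_tool", "data": {"moves": [[[0,0,0],[0,0,-0.12],0],[[0,0,0],[0,0,-0.12],0],[[0,0,0],[0,0,-0.053],0],[[20.7,2.1,8.4],[0,0,0],0],[[20.7,2.1,8.4],[0,0,0],0],[[20.7,2.1,8.4],[0,0,0],0],[[20.7,2.1,8.4],[0,0,0],0],[[20.7,2.1,8.4],[0,0,0],0],[[0,0,0],[0,0,0],0],[[0,0,0],[0,0,0],0]]}}

```text
time_s: 15.62
tool_pos: [0.4854, 0.0785, 0.1284]
tool_rot: [-179.5, -0.6, 84.9]
force: [0.3, -2.2, -0.4]
grip_width: 0.0869
grasp_force: 0.0
```

```bash
cat >> h.py <<'E'
def shot(n,name='wrist'):
    o=env.get_obs();i,d,W,c=cloud(name);cv2.imwrite(f'pics/{n}.png',i)
    np.savez(f'pics/{n}.npz',i=i,W=W,d=d,tp=o['tool_pos'],tr=o['tool_rot'],q=o['qpos'],**c)
    return np.load(f'pics/{n}.npz')
def tool(z,p): return R.from_euler('xyz',z['tr'],degrees=True).inv().apply(np.asarray(p)-z['tp'])*1000
E
python3 - <<'E'
from h import *
z=shot('w7');print(z['tp'],z['tr'],np.round(z['q'],1))
W=z['W'];i=z['i'];h=cv2.cvtColor(i,cv2.COLOR_BGR2HSV)
m=((W[...,2]>.053)&(W[...,2]<.064)&(h[...,2]>150)&(h[...,1]<50)).astype(np.uint8)
n,l,st,ce=cv2.connectedComponentsWithStats(m)
for k in range(1,n):
    if st[k,4]>60: print(st[k],ce[k],np.round(ray(z,*ce[k],.056),4), cv2.minEnclosingCircle(np.argwhere(l==k)[:,::-1].astype(np.float32)))
E
```

```text
[0.48537609 0.07849155 0.12839872] [-179.51061271   -0.63327979   84.88562763] [ -8.6   5.   -3.3 113.   -0.5  62.3 -16.7]
[ 235  163   51   50 1510] [259.99536424 187.76821192] [0.4915 0.0949 0.056 ] ((260.0, 188.0416717529297), 25.311525344848633)
[346 162  11  35 102] [347.99019608 176.8627451 ] [0.5529 0.0972 0.056 ] ((351.0, 179.0), 17.46434783935547)
```

View pics/w7.png

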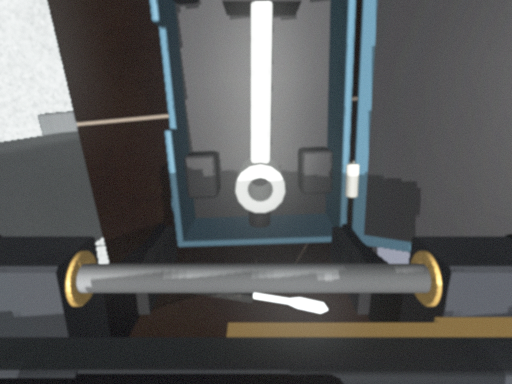

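The hub ring is centred at (260,188), and its bar runs straight up the picture. Comparing the two views gives a wrist-camera bias of about (-2.1,+1.6) mm in the tool frame. That puts the true hub at about (0.490,0.097) and the balance point at about (0.494,0.141).

Request:
{"op": "drive_tool", "data": {"moves": [[[0,0,0],[-0.0086,-0.011,0],0.5],[[15.7,0.8,0],[0,0,0],0.5],[[15.7,0.8,0],[0,0,0],0.5],[[15.7,0.7,0],[0,0,0],0.5],[[15.7,0.7,0],[0,0,0],0.5],[[0,0,0],[0,0,0],0.5]]}}

```text
time_s: 16.17
tool_pos: [0.4952, 0.1424, 0.13]
tool_rot: [179.8, -0.1, 84.9]
force: [-1.2, 1.0, -0.0]
grip_width: 0.0551
grasp_force: 0.0
```

Request:
{"op": "drive_tool", "data": {"moves": [[[0,0,18],[0,0,0],0.5],[[0,0,20],[0,0,0],0.5],[[0,0,20],[0,0,0],0.5],[[0,0,15],[0,0,0],0.5],[[0,0,9],[0,0,0],0.5],[[0,0,5],[0,0,0],0.5],[[0,0,0],[0,0,0],0.5]]}}

```text
time_s: 16.75
tool_pos: [0.4947, 0.1388, 0.0418]
tool_rot: [179.9, 0.0, 84.7]
force: [-0.6, 0.7, -0.3]
grip_width: 0.0435
grasp_force: 0.0
```

Request:
{"op": "drive_tool", "data": {"moves": [[[1.5,0,0],[0,0,0],0.6],[[0,0,0],[0,0,0],0.75],[[0,0,0],[0,0,0],1],[[0,0,0],[0,0,0],1],[[0,0,0],[0,0,0],1],[[0,0,0],[0,0,0],1],[[0,0,0],[0,0,0],1]], "newtons": 50}}

```text
time_s: 17.33
tool_pos: [0.4954, 0.1415, 0.0427]
tool_rot: [179.9, -0.0, 84.7]
force: [0.3, -0.4, 3.7]
grip_width: 0.013
grasp_force: 50.0
```

Request:
{"op": "drive_tool", "data": {"moves": [[[0,0,-4],[0,0,0],1],[[0,0,-8],[0,0,0],1],[[0,0,-15],[0,0,0],1],[[0,0,-20],[0,0,0],1],[[0,0,-25],[0,0,0],1],[[0,0,-25],[0,0,0],1],[[0,0,-25],[0,0,0],1],[[0,0,-25],[0,0,0],1],[[0,0,-25],[0,0,0],1],[[0,0,-20],[0,0,0],1],[[0,0,-10],[0,0,0],1],[[0,0,0],[0,0,0],1]]}}

```text
time_s: 18.33
tool_pos: [0.4959, 0.1417, 0.247]
tool_rot: [179.6, -0.1, 84.7]
force: [0.4, 1.0, -2.6]
grip_width: 0.0133
grasp_force: 50.0
```

```bash
python3 - <<'E'
from h import *
z=shot('w8');print(z['tp'],z['tr'],np.round(z['q'],1))
o=env.get_obs();print(o['force'],o['wrist_torque'])
W=z['W']
T=tool(z,W.reshape(-1,3)).reshape(W.shape)
m=(abs(T[...,2]-3+8)<6)&(abs(T[...,1])<20)&(T[...,0]>10)&(T[...,0]<110)
for a in range(20,130,10):
    q=T[(abs(T[...,0]-a)<3)&(T[...,2]<15)&(T[...,2]>-25)&(abs(T[...,1])<35)]
    if len(q)>5: print(a,np.round(np.percentile(q[:,1],[2,50,98]),1),np.round(np.median(q[:,2]),1))
s=shot('s8','scene');t=shot('t8','top')
a=s['i'];cv2.imwrite('pics/c8.png',np.hstack([z['i'][:330],cv2.resize(a[190:300,220:340],(288,264),interpolation=2)[:330] if 0 else cv2.resize(a[200:310,240:336],(288,330),interpolation=2)]))
E
```

```text
[0.49591268 0.14172269 0.24700104] [ 1.79637500e+02 -1.37784059e-01  8.47370639e+01] [-12.8   2.   -6.2 101.9   0.2  75.7 -24.4]
[-0.26922773 -0.91837709 -2.73587252] [-0.01373942 -0.11769478  0.03635325]
20 [-7.7 -1.1  6. ] -1.4
30 [-7.5 -1.1  5.9] -1.4
40 [-7.4 -1.1  5.8] -1.5
50 [-7.7 -1.1  5.6] -1.3
60 [-7.6 -1.   5.9] -1.4
70 [-7.5 -1.   5.8] -1.3
80 [-25.3  -1.   23.3] -1.4
90 [-25.   -1.   23.2] -1.4
100 [-25.4  -1.   23.5] -1.4
110 [-24.8  -1.   22.9] -1.3
```

View pics/c8.png

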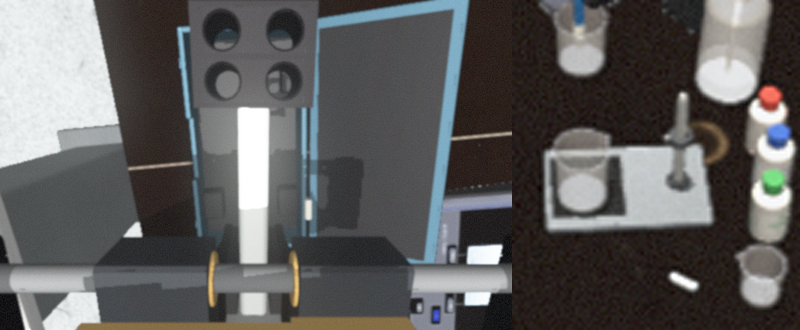

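The arm is held level: the bar runs up the picture at u≈253 and the black head's near edge is at v≈107. The bare stand shows at the right, with the post tip at scene pixel (297,231.6). I'll triangulate the stand.

```bash
cat > st.py <<'E'
from h import *
t=np.load('pics/t8.npz');s=np.load('pics/s8.npz')
k=3.636
tc=[(x/k+290,y/k+150) for x,y in [(130,150),(225,197),(155,347),(60,297)]]
sc=[((x-512)/3+240,y/3+200) for x,y in [(693,148),(712,222),(547,230),(545,150)]]
A=np.array([ray(t,*p,.012) for p in tc]);print('top\n',np.round(A,4))
print('scene\n',np.round([ray(s,*p,.012) for p in sc],4))
print('tip top',ray(t,342.3,197.9,.15),'scene',ray(s,296.9,231.6,.15))
def foot(z,lo):
    W=z['W'];m=(W[...,2]>.004)&(W[...,2]<.022)&(W[...,0]>.40)&(W[...,0]<.66)&(W[...,1]<-.28)&(W[...,1]>-.46)&(z['i'].max(2)>lo)
    n,l,stt,ce=cv2.connectedComponentsWithStats(cv2.morphologyEx(m.astype(np.uint8),cv2.MORPH_CLOSE,np.ones((3,3))))
    b=1+stt[1:,4].argmax();v,u=np.nonzero(l==b);P=np.array([ray(z,a,c,.012)[:2]*1000 for a,c in zip(u,v)],np.float32)
    r=cv2.minAreaRect(P);print(r,np.round(cv2.boxPoints(r)).tolist())
foot(t,90);foot(s,90)
for z in (t,s):
    W=z['W'];m=(W[...,2]>.10)&(W[...,2]<.152)&(abs(W[...,0]-.575)<.03)&(abs(W[...,1]+.40)<.03)
    v,u=np.nonzero(m);print('post px',len(u),[ (int(a),int(b),np.round(W[b,a],3).tolist()) for a,b in list(zip(u,v))[::max(1,len(u)//8)]])
E
python3 st.py
```

```text
top
 [[ 0.6293 -0.3719  0.012 ]
 [ 0.5791 -0.4711  0.012 ]
 [ 0.4209 -0.3923  0.012 ]
 [ 0.4722 -0.2947  0.012 ]]
scene
 [[ 0.6257 -0.3734  0.012 ]
 [ 0.5855 -0.4705  0.012 ]
 [ 0.4276 -0.3921  0.012 ]
 [ 0.4794 -0.2924  0.012 ]]
tip top [ 0.57693168 -0.40693361  0.15      ] scene [ 0.58342865 -0.40600089  0.15      ]
((529.5056762695312, -379.61590576171875), (111.54696655273438, 183.25631713867188), 64.11245727539062) [[423.0, -390.0], [588.0, -470.0], [636.0, -369.0], [471.0, -289.0]]
((530.33642578125, -381.29425048828125), (113.50135803222656, 176.8018035888672), 62.80955123901367) [[426.0, -391.0], [583.0, -472.0], [635.0, -371.0], [478.0, -290.0]]
post px 17 [(340, 197, [0.581, -0.399, 0.147]), (340, 198, [0.577, -0.4, 0.146]), (342, 198, [0.576, -0.406, 0.151]), (339, 199, [0.577, -0.399, 0.131]), (341, 199, [0.573, -0.402, 0.149]), (338, 200, [0.577, -0.4, 0.108]), (340, 200, [0.573, -0.403, 0.129]), (338, 201, [0.574, -0.4, 0.107]), (340, 201, [0.574, -0.407, 0.108])]
post px 43 [(295, 232, [0.579, -0.402, 0.147]), (297, 233, [0.583, -0.408, 0.146]), (295, 235, [0.577, -0.406, 0.138]), (297, 236, [0.584, -0.408, 0.132]), (294, 238, [0.577, -0.401, 0.12]), (295, 239, [0.577, -0.408, 0.122]), (296, 240, [0.583, -0.405, 0.111]), (297, 241, [0.582, -0.411, 0.113]), (295, 243, [0.579, -0.406, 0.101])]
```

```bash
python3 - <<'E'
from h import *
t=np.load('pics/t8.npz');s=np.load('pics/s8.npz')
print(ray(s,263.8,264.5,.014),ray(s,263.5,247.5,.086))
k=3.636
print('base top',ray(t,135/k+290,287/k+150,.014),'rim top',ray(t,147/k+290,275/k+150,.086))
cv2.imwrite('pics/b.png',np.hstack([cv2.resize(t['i'][175:250,300:380],(400,375),interpolation=2),cv2.resize(s['i'][215:290,240:320],(400,375),interpolation=2)]))
z=np.load('pics/w8.npz');T=tool(z,z['W'].reshape(-1,3)).reshape(z['W'].shape)
for a in range(70,84,1):
    q=T[(abs(T[...,0]-a)<.6)&(T[...,2]<8)&(T[...,2]>-15)&(abs(T[...,1])<35)]
    print(a,len(q),np.round(np.percentile(q[:,1],[2,98]),1))
E
```

```text
[ 0.48503056 -0.36990797  0.014     ] [ 0.48949724 -0.36126871  0.086     ]
base top [ 0.48289105 -0.37294716  0.014     ] rim top [ 0.4867372  -0.37343211  0.086     ]
70 96 [-7.5  5.4]
71 96 [-7.5  5.7]
72 97 [-7.5  5.7]
73 148 [-23.7  22.5]
74 359 [-24.8  23.2]
75 335 [-24.9  22.9]
76 358 [-24.8  23.1]
77 353 [-24.8  23.2]
78 275 [-25.1  23. ]
79 244 [-25.3  23.2]
80 217 [-25.3  23.3]
81 203 [-25.1  23.5]
82 193 [-25.2  23.5]
83 187 [-25.2  23.7]
```

View pics/b.png

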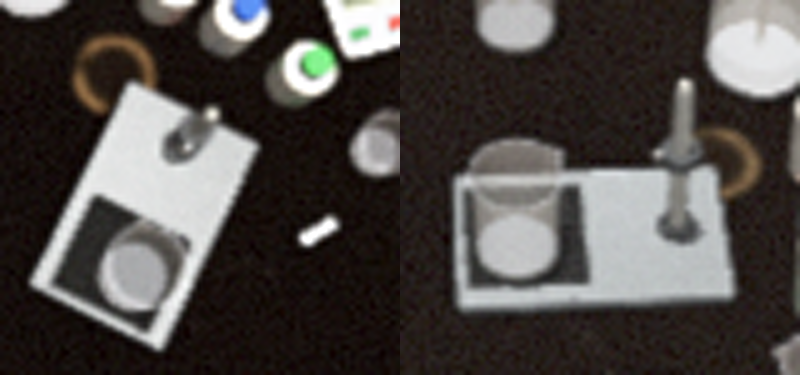

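I have now viewed more pictures than the limit of 10, so from here I'll work only from numbers. The beaker is at about (0.485,-0.369) and the post at about (0.578,-0.405), so I'll aim the arm's yaw at 157°. First I'll check how high the obstacles along the way stand.

```bash
python3 - <<'E'
from h import *
for n in ('t8','s8'):
    W=np.load(f'pics/{n}.npz')['W']
    for y0 in np.arange(-.6,.06,.06):
        m=(W[...,1]>y0)&(W[...,1]<y0+.06)
        print(n,round(y0,2),[round(float(np.nanpercentile(W[m&(W[...,0]>a)&(W[...,0]<=a+.06)][:,2],99.5)),3) if (m&(W[...,0]>a)&(W[...,0]<=a+.06)).sum()>3 else None for a in (.4,.46,.52,.58,.64,.70)])
E
```

```text
t8 -0.6 [0.009, 0.01, 0.057, 0.052, 0.023, 0.022]
t8 -0.54 [0.01, 0.013, 0.048, 0.09, 0.076, 0.017]
t8 -0.48 [0.008, 0.016, 0.02, 0.063, 0.089, 0.008]
t8 -0.42 [0.086, 0.089, 0.153, 0.128, 0.089, 0.09]
t8 -0.36 [0.087, 0.087, 0.019, 0.016, 0.149, 0.216]
t8 -0.3 [0.008, 0.016, 0.009, 0.009, 0.146, 0.188]
t8 -0.24 [0.009, 0.008, 0.148, 0.172, 0.184, 0.016]
t8 -0.18 [0.011, 0.008, 0.178, 0.201, 0.197, 0.227]
t8 -0.12 [0.009, 0.009, 0.01, 0.04, 0.05, 0.058]
t8 -0.06 [0.017, 0.012, 0.01, 0.041, 0.05, 0.059]
t8 -0.0 [0.06, 0.066, 0.079, 0.11, 0.12, 0.059]
s8 -0.6 [0.006, 0.01, 0.052, 0.052, 0.022, 0.02]
s8 -0.54 [0.006, 0.011, 0.048, 0.089, 0.086, 0.018]
s8 -0.48 [0.006, 0.016, 0.018, 0.018, 0.089, 0.056]
s8 -0.42 [0.087, 0.088, 0.147, 0.151, 0.09, 0.089]
s8 -0.36 [0.084, 0.089, 0.019, 0.015, 0.148, 0.212]
s8 -0.3 [0.005, 0.013, 0.007, 0.006, 0.145, 0.186]
s8 -0.24 [0.007, 0.007, 0.143, 0.171, 0.19, 0.192]
s8 -0.18 [0.005, 0.006, 0.148, 0.201, 0.195, 0.228]
s8 -0.12 [0.006, 0.006, 0.007, 0.037, 0.044, 0.055]
s8 -0.06 [0.013, 0.01, 0.01, 0.039, 0.05, 0.056]
s8 -0.0 [0.062, 0.238, 0.078, 0.108, 0.122, 0.058]
```

Request:
{"op": "drive_tool", "data": {"moves": [[[0,0,-5],[0,0,-0.1147],1],[[0,0,-5],[0,0,-0.1147],1],[[0,0,-5],[0,0,-0.1147],1],[[0,0,-5],[0,0,-0.1147],1],[[0,0,-5],[0,0,-0.1147],1],[[0,0,-5],[0,0,-0.1147],1],[[0,0,-3],[0,0,-0.1147],1],[[0,0,0],[0,0,-0.1147],1],[[0,0,0],[0,0,-0.1147],1],[[0,0,0],[0,0,-0.1147],1],[[0,0,0],[0,0,-0.1147],1],[[0,0,0],[0,0,0],1]]}}

```text
time_s: 19.48
tool_pos: [0.4939, 0.141, 0.2752]
tool_rot: [-179.9, -0.1, 157.2]
force: [0.1, -0.6, -3.7]
grip_width: 0.0135
grasp_force: 50.0
```

Request:
{"op": "drive_tool", "data": {"moves": [[[-7,-12,0],[0,0,0],1],[[-13.3,-22.1,0],[0,0,0],1],[[-13.3,-22.1,0],[0,0,0],1],[[-13.3,-22.1,0],[0,0,0],1],[[-13.3,-22.1,0],[0,0,0],1],[[-13.3,-22.1,0],[0,0,0],1],[[-13.3,-22.1,0],[0,0,0],1],[[-13.3,-22.1,0],[0,0,0],1],[[-13.3,-22.1,0],[0,0,0],1],[[-13.3,-22.1,0],[0,0,0],1],[[-13.3,-22.1,0],[0,0,0],1],[[-13.3,-22.1,0],[0,0,0],1]]}}

```text
time_s: 20.48
tool_pos: [0.5357, -0.1544, 0.2757]
tool_rot: [180.0, -0.0, 156.8]
force: [0.6, 0.1, -2.7]
grip_width: 0.0136
grasp_force: 50.0
```

Request:
{"op": "drive_tool", "data": {"moves": [[[-13.3,-22.1,0],[0,0,0],1],[[-13.3,-22.1,0],[0,0,0],1],[[-13.3,-22.1,0],[0,0,0],1],[[-13.3,-22.1,0],[0,0,0],1],[[-13.3,-22.1,0],[0,0,0],1],[[-13.3,-22.1,0],[0,0,0],1],[[-13.3,-22.1,0],[0,0,0],1],[[-13.3,-22.1,0],[0,0,0],1],[[-13.3,-22.1,0],[0,0,0],1],[[-13.3,-22.1,0],[0,0,0],1],[[-13.3,-22.1,0],[0,0,0],1],[[-13.3,-22.1,0],[0,0,0],1]]}}

```text
time_s: 21.48
tool_pos: [0.5795, -0.4605, 0.275]
tool_rot: [179.9, -0.1, 156.8]
force: [0.2, 0.2, -3.5]
grip_width: 0.0132
grasp_force: 50.0
```

Request:
{"op": "drive_tool", "data": {"moves": [[[-6,-10,10],[0,0,0],1],[[0,0,15],[0,0,0],1],[[0,0,10],[0,0,0],1],[[0,0,5],[0,0,0],1],[[0,0,0],[0,0,0],1],[[0,0,0],[0,0,0],1],[[0,0,0],[0,0,0],1]]}}

```text
time_s: 22.07
tool_pos: [0.5821, -0.4708, 0.2383]
tool_rot: [179.9, 0.2, 157.1]
force: [0.5, 0.1, -3.3]
grip_width: 0.0134
grasp_force: 50.0
```

```bash
cat > po.py <<'E'
from h import *
import sys
z=shot(sys.argv[1]);print(z['tp'],z['tr'],np.round(z['q'],1))
W=z['W']
m=((W[...,2]>.10)&(W[...,2]<.165)&(np.hypot(W[...,0]-.578,W[...,1]+.405)<.03)).astype(np.uint8)
v,u=np.nonzero(m);P=W[m>0];print(len(u),u.min(),u.max(),v.min(),v.max(),np.round(np.percentile(P[:,2],[1,50,99]),4))
for lo,hi in [(.10,.12),(.12,.135),(.135,.145),(.145,.165)]:
    q=(P[:,2]>lo)&(P[:,2]<=hi)
    if q.sum(): print(lo,q.sum(),np.round(P[q].mean(0),4),np.round([u[q].mean(),v[q].mean()],1))
T=tool(z,W.reshape(-1,3)).reshape(W.shape)
for a in (30,50,65,90,105):
    q=T[(abs(T[...,0]-a)<3)&(T[...,2]<8)&(T[...,2]>-15)&(abs(T[...,1])<33)]
    print(a,np.round(np.percentile(q[:,1],[2,50,98]),1),np.round(np.median(q[:,2]),1))
E
python3 po.py w9
```

```text
[ 0.5821169  -0.47075169  0.23829128] [179.9255157    0.18280614 157.06921205] [ 26.   31.3  17.4  67.4  -9.1  82.5 109.3]
383 314 339 151 174 [0.1012 0.1409 0.1519]
0.1 85 [ 0.5767 -0.4074  0.1105] [318.9 155.8]
0.12 73 [ 0.5765 -0.4074  0.1278] [323.1 159.3]
0.135 96 [ 0.578  -0.4066  0.1417] [328.6 164.1]
0.145 129 [ 0.5795 -0.4059  0.1486] [332.3 167.5]
30 [-6.7  0.2  6.7] -3.6
50 [-6.9 -0.2  6.7] -3.8
65 [-6.7 -0.2  6.7] -3.7
90 [-24.2  -0.2  24.1] -3.8
105 [-24.4  -0.2  24.3] -3.6
```

```bash
cat > rel.py <<'E'
from h import *
import sys
z=np.load(f'pics/{sys.argv[1]}.npz');W=z['W'];T=tool(z,W.reshape(-1,3)).reshape(W.shape)
n=lambda a:T[(abs(T[...,0]-a)<.4)&(T[...,2]<8)&(T[...,2]>-15)&(abs(T[...,1])<33)]
for a in np.arange(72,80,.5):
    q=n(a);
    if len(q) and np.ptp(np.percentile(q[:,1],[3,97]))>40: print('head edge',a);break
ys=[np.mean(np.percentile(n(a)[:,1],[2,98])) for a in range(25,105,8)];print('mid line',np.polyfit(range(25,105,8),ys,1))
m=(W[...,2]>.10)&(W[...,2]<.165)&(np.hypot(W[...,0]-.578,W[...,1]+.405)<.03)
cam=tool(z,z['T'][:3,3]);P=T[m];h=W[m][:,2]
for lo,hi in [(.095,.115),(.115,.13),(.13,.14),(.147,.165)]:
    q=P[(h>lo)&(h<=hi)];c=q.mean(0);print(lo,np.round(c,1))
    # circle fit with fixed radius 6 to shaft points
    if hi<=.14:
        from scipy.optimize import least_squares
        s=least_squares(lambda p:np.hypot(q[:,0]-p[0],q[:,1]-p[1])-6,c[:2]+np.array([-3,3]),loss='soft_l1');print('  fit',np.round(s.x,1),np.round(np.std(s.fun),2))
q=P[h>.147];print('tip rect',np.round(q.min(0),1),np.round(q.max(0),1),'cam',np.round(cam,1))
E
python3 rel.py w9
```

```text
head edge 74.0
mid line [ 0.00058531 -0.06820669]
0.095 [ 30.2  56.2 130.7]
  fit [27.1 59.7] 0.15
0.115 [ 30.   56.1 116.1]
  fit [27.  59.8] 0.17
0.13 [ 30.2  56.  103.2]
  fit [27.  59.7] 0.18
0.147 [27.6 58.9 88.6]
tip rect [23.4 55.4 86.2] [31.2 63.  91.2] cam [ 7.760e+01 -1.000e-01 -1.409e+02]
```

The post axis sits at tool (27.0, 59.7) mm, and the hub axis at about (-46.3, 0). I'll shift by (73.3, 59.8) and stay above the tip.

Request:
{"op": "drive_tool", "data": {"moves": [[[8,6,0],[0,0,0],1],[[14,12,0],[0,0,0],1],[[15,12.5,0],[0,0,0],1],[[15,12.5,0],[0,0,0],1],[[13,10.8,0],[0,0,0],1],[[8.3,6,0],[0,0,0],1],[[0,0,10],[0,0,0],1],[[0,0,10],[0,0,0],1],[[0,0,8],[0,0,0],1],[[0,0,0],[0,0,0],1],[[0,0,0],[0,0,0],1]]}}

```text
time_s: 23.03
tool_pos: [0.5369, -0.388, 0.2077]
tool_rot: [179.9, -0.0, 157.0]
force: [0.0, -0.1, -3.0]
grip_width: 0.0136
grasp_force: 50.0
```

```bash
cat > chk.py <<'E'
from h import *
import sys
s=shot('s'+sys.argv[1],'scene');o=env.get_obs();print(s['tp'],s['tr'],np.round(o['force'],2),np.round(o['wrist_torque'],3))
W=s['W'];t=np.load('pics/w9.npz')
# bar/hub in scene cloud relative to the measured post
X=R.from_euler('xyz',s['tr'],degrees=True);T=tool(s,W.reshape(-1,3)).reshape(W.shape)
v0=s['i'];hsv=cv2.cvtColor(v0,cv2.COLOR_BGR2HSV)
from scipy.optimize import least_squares
def fit(mask,r,g):
    q=W[mask][:,:2]*1000
    if len(q)<8: print('few',len(q));return
    f=least_squares(lambda p:np.hypot(q[:,0]-p[0],q[:,1]-p[1])-r,g,loss='soft_l1');print(r,len(q),np.round(f.x,1),np.round(np.std(f.fun),2))
z=W[...,2];near=lambda d:np.hypot(W[...,0]-.580,W[...,1]+.405)<d
hb=s['tp'][2]-.0307
fit(near(.028)&(z>hb+.004)&(z<hb+.040),18,[580,-405])
fit(near(.02)&(z>.095)&(z<min(hb-.004,.14)),6,[580,-405])
fit((np.hypot(np.load('pics/s8.npz')['W'][...,0]-.58,np.load('pics/s8.npz')['W'][...,1]+.405)<.02)&0>0,6,[580,-405])
W=np.load('pics/s8.npz')['W'];z=W[...,2]
fit(near(.02)&(z>.095)&(z<.14),6,[580,-405])
E
python3 chk.py 10
```

```text
[ 0.53691224 -0.38802941  0.20773037] [ 1.79933440e+02 -2.80498779e-02  1.56983087e+02] [ 0.46 -0.22 -2.59] [ 0.037 -0.149 -0.001]
18 30 [ 584.8 -404.8] 2.56
6 35 [ 582.4 -403.8] 1.45
few 0
6 36 [ 582.2 -404.1] 1.84
```

```bash
cat > chk2.py <<'E'
from h import *
from scipy.optimize import least_squares
H=[];Q=[];tp=[]
for k in range(6):
  for n in ('scene',):
    o=env.get_obs();tp.append(o['tool_pos']);i,d,W,c=cloud(n);z=W[...,2];b=i.max(2)
    hb=o['tool_pos'][2]-.0307
    nr=np.hypot(W[...,0]-.580,W[...,1]+.405)
    H.append(W[(nr<.026)&(z>hb+.003)&(z<hb+.041)&(b>95)]);Q.append(W[(nr<.014)&(z>.097)&(z<min(hb-.004,.14))])
H=np.vstack(H)*1000;Q=np.vstack(Q)*1000
for q,r in ((H,18),(Q,6)):
    for l in ('soft_l1','linear'):
        f=least_squares(lambda p:np.hypot(q[:,0]-p[0],q[:,1]-p[1])-r,[580,-405],loss=l);print(r,len(q),np.round(f.x,2),np.round(np.std(f.fun),2),np.round(q.mean(0),1))
print(np.mean(tp,0),np.std(tp,0),env.get_obs()['tool_rot'])
E
python3 chk2.py
```

```text
18 139 [ 584.64 -404.65] 2.16 [ 591.7 -419.3  200.1]
18 139 [ 584.93 -404.9 ] 2.18 [ 591.7 -419.3  200.1]
6 212 [ 581.99 -404.14] 1.36 [ 579.1 -407.6  117.4]
6 212 [ 582.   -404.16] 1.36 [ 579.1 -407.6  117.4]
[ 0.53750818 -0.38821539  0.209249  ] [0.0001385  0.000111   0.00038278] [1.79935835e+02 1.38011981e-01 1.57017550e+02]
```

The hub and post estimates agree to about 1 mm. I'll lower slowly and watch the force.

Request:
{"op": "drive_tool", "data": {"moves": [[[0,0,8],[0,0,0],1],[[0,0,8],[0,0,0],1],[[0,0,6],[0,0,0],1],[[0,0,3],[0,0,0],1],[[0,0,2],[0,0,0],1],[[0,0,2],[0,0,0],1],[[0,0,2],[0,0,0],1],[[0,0,0],[0,0,0],1]]}}

```text
time_s: 24.05
tool_pos: [0.5374, -0.3876, 0.1779]
tool_rot: [179.9, 0.1, 157.0]
force: [0.4, 0.0, -2.8]
grip_width: 0.0135
grasp_force: 50.0
```

Request:
{"op": "drive_tool", "data": {"moves": [[[0,0,2],[0,0,0],1],[[0,0,2],[0,0,0],1],[[0,0,2],[0,0,0],1],[[0,0,2],[0,0,0],1],[[0,0,0],[0,0,0],1]]}}

```text
time_s: 24.47
tool_pos: [0.5372, -0.3875, 0.1696]
tool_rot: [179.9, 0.1, 157.0]
force: [-0.2, 0.3, -1.9]
grip_width: 0.0138
grasp_force: 50.0
```

Request:
{"op": "drive_tool", "data": {"moves": [[[0,0,2],[0,0,0],1],[[0,0,2],[0,0,0],1],[[0,0,2],[0,0,0],1],[[0,0,0],[0,0,0],1]]}}

```text
time_s: 24.8
tool_pos: [0.5373, -0.3874, 0.1636]
tool_rot: [179.9, 0.1, 157.0]
force: [0.5, -0.4, -2.7]
grip_width: 0.0135
grasp_force: 50.0
```

Request:
{"op": "drive_tool", "data": {"moves": [[[0,0,2.5],[0,0,0],1],[[0,0,2.5],[0,0,0],1],[[0,0,2.5],[0,0,0],1],[[0,0,2.5],[0,0,0],1],[[0,0,2.5],[0,0,0],1],[[0,0,2],[0,0,0],1],[[0,0,0],[0,0,0],1],[[0,0,0],[0,0,0],1],[[0,0,0],[0,0,0],1],[[0,0,0],[0,0,0],1]]}}

```text
time_s: 25.63
tool_pos: [0.5376, -0.3877, 0.1499]
tool_rot: [179.9, 0.1, 157.0]
force: [-0.4, 0.3, -3.0]
grip_width: 0.0136
grasp_force: 50.0
```

```bash
python3 - <<'E'
from h import *
o=env.get_obs();print(o['time_s'],o['tool_pos'],o['tool_rot'],o['force'],o['wrist_torque'],o['grasp_force'])
# wrist: is the held bar still level in world, and where is the head?
z=shot('w12');W=z['W'];T=tool(z,W.reshape(-1,3)).reshape(W.shape)
m=(T[...,2]<8)&(T[...,2]>-15)&(abs(T[...,1])<6)&(T[...,0]>20)&(T[...,0]<68)
A=np.c_[T[m][:,0],np.ones(m.sum())];print('bar slope deg',np.degrees(np.linalg.lstsq(A,W[m][:,2]*1000,rcond=None)[0][0]),'bar top z',np.median(W[m][:,2]))
h=(abs(T[...,2]+3)<9)&(abs(T[...,1])<24)&(T[...,0]>76)
A=np.c_[T[h][:,1],np.ones(h.sum())];print('roll deg',np.degrees(np.linalg.lstsq(A,W[h][:,2]*1000,rcond=None)[0][0]))
s=shot('s12','scene');t=shot('t12','top')
for n,q in (('s',s),('t',t)):
    Z=q['W'];
    b=(Z[...,2]>.07)&(Z[...,2]<.1)&(np.hypot(Z[...,0]-.485,Z[...,1]+.369)<.05);print(n,'beaker rim',b.sum(),np.round(Z[b].mean(0),3) if b.any() else '')
    Wl=(Z[...,0]>.57)&(Z[...,0]<.72)&(Z[...,1]>.08)&(Z[...,1]<.26);print('lid z max',np.round(np.nanpercentile(Z[Wl][:,2],99),3))
hd=R.from_euler('xyz',z['tr'],degrees=True).apply([.096,0,0])+z['tp'];print('head centre',hd)
E
```

```text
25.6333 [ 0.53761755 -0.38771815  0.14989453] [1.79928624e+02 1.20947557e-01 1.57029011e+02] [-0.43665073  0.27195946 -3.00598095] [ 0.00734864 -0.02072089  0.05236694] 49.99954478815198
bar slope deg -0.15300714733354703 bar top z 0.15339853569057713
roll deg 0.013681675689315404
s beaker rim 130 [ 0.485 -0.368  0.08 ]
lid z max 0.12
t beaker rim 0 
lid z max 0.121
head centre [ 0.4492303  -0.3502528   0.14969188]
```

```bash
python3 -c "
from cell import env
print(env.sign_off())"
```

```text
the job is handed in; nothing more can be done
None
```

The lid is open, the spatula is back on the bench, and the electrode arm is held level on the post at 25.7 s: about 31 mm of post in the bore, hub about 29 mm clear of the collar, and head partly over the beaker (it reaches 140 mm out, the beaker's centre about 100 mm); I viewed 12 pictures, 2 over the limit of 10.

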